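# Hold off the shaker's belt tensioner

## Task

The bench shaker's drive box is getting a new belt: lift its loose cover plate off the two pins and set it down flat on the middle of the rubber mat, without dropping it. Then reach into the box, push the sprung tensioner arm by its post back past the ratchet click and keep holding it there, short of its end stop; it does not latch, so finish with the fingers still holding it. Leave the other things on the bench where they are.

Things in the scene. Friction and masses are not known exactly. Their poses are not given: they have to be found in the camera images.
- drive: Shaker drive box, fixed, 170 (its x) x 140 (y) x 65 mm high, open top under the cover, walls 6 mm. Origin: centre of underside, z up. 8 mm cover pins rise 12 mm above the rim at (-70, +55), (+70, -55) mm, on 20 mm square corner posts. Inside, all but these and the tensioner's post lies below 36 mm (belt wheels, brass pawl, arm: top 32 mm). Arm's upright pivot at (-50, +10) mm.
- cover_grip (a point): Middle of the cover's black bar handle: 14 mm wide (cover's x), 80 long (y), 16 high, its underside 19 mm above the plate. Cover: loose flat plate 170 (x) x 140 (y) x 5 mm, 0.2 to 0.4 kg, on the box's rim, two 11 mm holes over the pins, axes as the box's. The handle is over the plate's middle, this point 32 mm above the plate's underside.
- post (a point): Middle of the tensioner arm's upright steel post, 14 mm thick, free from 32 to 61 mm above the bench (this point 47 mm up), 75 mm from the pivot. At rest at (+22, -12) mm in the box's frame, with 45 mm free on its -y side up to the wall; pushed towards the box's +y it swings the arm, and stands at (+22, +32) mm at joint value 0.6.
- tensioner (a joint): Tensioner arm's angle, rad: 0 at rest, growing as the post goes to the box's +y. A spring drives it back: at the post 3 N at 0, 9 N at 0.6. From 0.39 to 0.51 a tooth rides over the sprung pawl (3 N more up to 0.45, less after): the click is over above 0.51. It does not latch; let go, it springs back to 0. Hard end stop at 0.75.
- mat: Flat black rubber mat, fixed, 240 (x) x 200 (y) x 3 mm, origin at the centre of its underside, on the bench left or right of the drive box (the tube rack stands on the other side).
- rack: White tube rack with capped tubes, fixed, 100 (x) x 180 (y) mm, 122 mm high, origin under its centre. Not needed.
- bottle_a: Bystander: small white bottle, 44 mm wide, 85 mm high, beyond the drive box; origin under its centre.
- bottle_b: Bystander: small white jar, 48 mm wide, 75 mm high, beyond the drive box; origin under its centre.
- beaker: Bystander: glass beaker, 68 mm wide, 85 mm high; origin under its centre.
- driver: Bystander: screwdriver 160 mm long, lying in front of the drive box.
- wheel: Bystander: spare aluminium belt wheel, 44 mm wide, 18 mm high, lying flat; origin under its centre.
Things that resemble listed ones, but are neither listed nor needed, are in the scene too. Leave any turquoise look-alike of the drive alone.

How it is judged:
On the way, in this order (a step that is already met when the one before it is completed fails the run):
1. the cover, still in the fingers, is lowered onto the mat (x of cover_grip in the frame of mat between -0.05 and 0.05 m and y of cover_grip in the frame of mat between -0.05 and 0.05 m and z of cover_grip in the frame of mat below 0.05 m and contact force between the fingers and cover above 0.5 N).
2. the tensioner arm is pushed past its click (value of joint tensioner above 0.51 rad and contact force between the fingers and tensioner above 1 N), for 0.2 s.
At the end, for the whole second after the job is handed in: The cover lies flat and still on the mat, its middle within 50 mm of the mat's middle along each side of the mat; the fingers press on the tensioner arm (over 1 N) and hold it past the click (joint over 0.51 rad) and off its end stop (under 0.73 rad) (all of step 2 and x of cover_grip in the frame of mat between -0.05 and 0.05 m and y of cover_grip in the frame of mat between -0.05 and 0.05 m and z of cover_grip in the frame of mat below 0.04 m and angle between cover_grip's own z axis and vertical below 0.1 rad and linear speed of cover below 0.02 m/s and value of joint tensioner below 0.73 rad); the arm keeps its last pose, push and grip.
It fails at once if a bystander is moved by more than 30 mm (distance of any of bottle_a, bottle_b, beaker, driver, wheel from where it was at the start of the episode above 0.03 m).
It also fails if it takes over 61 s, if anything falls off the work surface, if the arm or the gripper's body presses on something with over 40 N, if the wrist force passes 120 N, or if a joint passes its speed limit or range.

## Robot

A 6-joint arm with a two-finger parallel gripper is mounted at the origin on the work surface. World frame = base frame: x ahead of the robot, y to its left, z up, the work surface at z = 0. Lengths are in m, angles in rad, forces in N, time in s.
With the tool pointing down it reaches from about 0.375 to 0.975 m from the base axis. Payload 3.8 kg.
Tool frame: the origin (TCP) lies midway between the tips of the shut fingers; the grasp point (between the pads) lies 19 mm behind it; x points along the fingers, y is the direction in which the jaws open and shut, and the axes are right-handed (so a half turn about x gives the same grasp; the last joint's range is limited). The gripper opens to 88 mm and grips with 3 to 60 N. Pads are 18 mm wide; open, the fingers measure 123 mm over their backs; the gripper's body (75 mm by 187 mm) begins 45 mm behind the grasp point.
Start: joints at [-1.158, 0.264, 1.604, -0, 1.274, -0.037], TCP at [0.293, -0.608, 0.239] pointing down, gripper open.
Joint ranges: [-2.63, 2.63], [-0.94, 2.18], [0.31, 2.57], [-1.31, 4.45], [0, 2.66], [-2.55, 2.55]. Speed limits (rad/s): [2.57, 2.57, 3.14, 3.14, 3.14, 3.14].

## Interface

Orientations are given as a rotation vector (axis times angle).
In Python, from station import env gives the robot as it stands. The module is installed in compiled form; this text tells all that it offers.
- The arm moves only by the tool jog_arm, never from a script. Its argument "deltas" is text: rows parted by semicolons, each of 5 numbers parted by spaces: the shift along the tool's x, y, z scaled (see below), then the turn about the tool's x scaled (see below), then the opening in per cent of the stroke, from 0 (shut) to 100 (fully open). In form: x y z twist gripper; .... A call has 1 to 12 rows; each row shifts and turns the commanded pose from where the row before left it, along the tool's axes as they then stand; what a row does not reach is not made up. The controller multiplies each number of a shift by 0.5 m and each number of a turn by 0.5 rad. A row lasts 1/10 s, in which the tool goes at most 50 mm and 8.59 degrees, less where a joint would pass 70% of its speed; a pose out of reach is approached as far as the arm can. A call with a number of a shift or a turn outside -1 to 1 is refused whole. A call with a gripper value outside its range is refused whole. The fingers move at their own pace and stop on an object; "squeeze" is the grip in N (left out, the last holds). Time passes only in rows, so rows that do not move let the fingers close. It gives the time, the measured TCP pose, the force and the opening at its end, in the units of the state.
- env.sense(): the state, without advancing time (a new reading comes with each control period).
- env.camera(name): name is "side" or "top"; returns a dict with "image" (400x640x3 uint8, red, green, blue), "fx", "fy", "cx", "cy" (pixels), "R" (3x3) and "t" (3): a world point X has camera coordinates R X + t. Camera axes: x right, y down, z forward; pixel columns grow to the right and rows downward; lengths in m; the calibration is good to about 2 mm. A picture is of the moment at which its call begins. There is no depth.
- env.close_job(): hands the job in, once; it reports no verdict.
Trained networks look in a picture, given as the dict that the camera call returned (one of the last four; its "shot" number tells which), for a name from the list of things; names that differ only in an ending like _2 or _b are one class to them, and where a whole thing is asked for, a point or a joint stands for the part that bears it (a point fixed in the world has none). Each returns a list of dicts, best first, with "conf" (0 to 1); they miss things now and then, are a little off and sometimes report something else, mostly with a low value. They report only what shows in the picture. A call takes as long as a camera call. They do not tell look-alikes from the thing itself.
- env.cut_out(picture, thing): "region" (400x640 bool, what is visible of it) and "rect" ([centre column, centre row, width, height] in pixels, round what is visible of it).
The state is a dict: "t": time; "joint_positions": joint angles; "joint_velocities": joint speeds; "joint_efforts": joint torques, N m; "ee_pos": TCP position; "orientation": TCP orientation; "contact_force": force on the tool from outside, world axes, zero at the start; "wrist_torque": the same for the moment, N m; "gripper_width": opening from 0.0 (shut) to 1.0 (fully open).
Only numpy, scipy, OpenCV 4.12 (cv2) and the standard library are available. Lean on these libraries where they do the work, as an engineer would, in place of code of your own. Each camera call takes 0.05 s, during which the arm holds its last target.

## Working session

There is one attempt and no reset: what is moved stays moved. The work goes in short steps, Python scripts to look and compute and a tool call to move; the robot and the scene stay as the last step left them, time stands still between calls to the robot, and variables do not carry over. Pictures are saved under pics/ and viewed, and the job is handed in when it is done.

Besides the shell and the picture viewer there is one more tool, called as name(argument=value, ...) on one line, values as JSON. jog_arm: Moves the arm, as the interface text tells. Its arguments: {"type":"object","properties":{"deltas":{"type":"string"},"squeeze":{"type":"number"}},"required":["deltas"]}

```bash
mkdir -p pics; python3 - <<'E'
from station import env
import cv2,pickle
print(env.sense())
for n in("top","side"):
    p=env.camera(n); pickle.dump(p,open(n+".pkl","wb"))
    cv2.imwrite(f"pics/{n}0.png",p["image"][:,:,::-1])
    print(n,p["fx"],p["fy"],p["cx"],p["cy"],p["R"],p["t"])
    for th in["drive","cover_grip","mat","rack","bottle_a","beaker","driver","wheel","post"]:
        print(th,[(round(d["conf"],2),[round(float(x)) for x in d["rect"]]) for d in env.cut_out(p,th)][:4])
E
```

```text
{'t': 0.0, 'joint_positions': array([-1.15790500e+00,  2.64761346e-01,  1.60531761e+00,  9.67515411e-06,
        1.27370976e+00, -3.68912364e-02]), 'joint_velocities': array([-2.34166701e-03, -6.96159986e-04,  1.88090438e-04, -9.16685553e-04,
        9.57205472e-05,  1.40141146e-03]), 'joint_efforts': array([ 1.12867401e-04, -5.02107096e+01, -3.56883037e+01,  7.29734916e-02,
        2.91378511e-02, -1.99674328e-04]), 'ee_pos': array([ 0.29319942, -0.60723096,  0.23741294]), 'orientation': array([ 1.97230596,  0.4534612 , -1.97311815]), 'contact_force': array([-1.12314292, -0.44423872,  0.29303322]), 'wrist_torque': array([0.02790864, 0.05071596, 0.0453271 ]), 'gripper_width': 0.9985221961032367}
top 500.55378177006133 500.55378177006133 315.4335356088438 206.69672110864502 [[-0.05214763 -0.99862776 -0.00481918]
 [-0.97539462  0.05196836 -0.21425367]
 [ 0.21421011 -0.00647222 -0.97676616]] [0.01510926 0.49327497 1.542522  ]
drive [(0.95, [212, 310, 51, 60]), (0.74, [316, 216, 41, 7])]
cover_grip [(0.9, [320, 189, 47, 52])]
mat [(0.85, [219, 219, 67, 73])]
rack [(0.91, [413, 212, 63, 40])]
bottle_a [(0.62, [261, 134, 13, 17])]
beaker [(0.82, [207, 145, 23, 22])]
driver [(0.74, [315, 217, 36, 4]), (0.56, [335, 229, 29, 11])]
wheel [(0.55, [406, 142, 14, 12])]
post [(0.63, [215, 313, 15, 39])]
side 501.8203316374093 501.8203316374093 322.68237539416134 201.19156669544586 [[ 0.94644311 -0.32250095 -0.01544571]
 [-0.17192961 -0.46291487 -0.86956887]
 [ 0.27328673  0.82565305 -0.49357006]] [-0.46724041  0.15270015  1.21658457]
drive [(0.88, [191, 185, 64, 44]), (0.77, [369, 226, 36, 19])]
cover_grip [(0.69, [367, 205, 28, 32])]
mat [(0.67, [269, 182, 47, 33]), (0.36, [366, 284, 59, 93])]
rack [(0.73, [366, 286, 63, 96])]
bottle_a [(0.8, [437, 231, 24, 34]), (0.6, [387, 173, 16, 26])]
beaker [(0.48, [359, 148, 10, 24])]
driver []
wheel [(0.79, [464, 280, 19, 21])]
post [(0.39, [186, 180, 27, 8])]
```

```bash
python3 - <<'E'
import cv2
a=cv2.imread("pics/top0.png")[90:350,170:470]; cv2.imwrite("pics/topc.png",cv2.resize(a,None,fx=2.3,fy=2.3,interpolation=cv2.INTER_CUBIC))
a=cv2.imread("pics/side0.png")[120:350,150:500]; cv2.imwrite("pics/sidec.png",cv2.resize(a,None,fx=2.2,fy=2.2,interpolation=cv2.INTER_CUBIC))
E
```

```text
(no output)
```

View pics/top0.png

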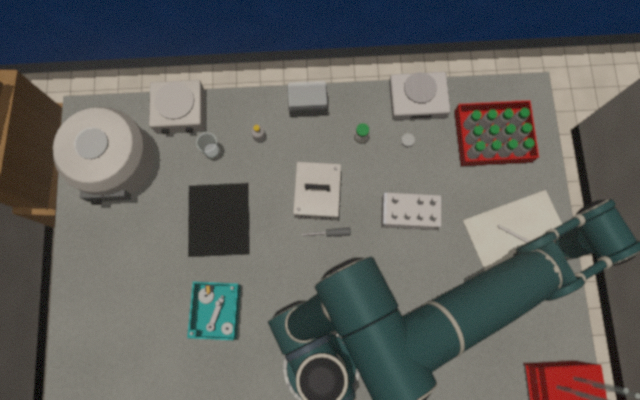

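View pics/topc.png

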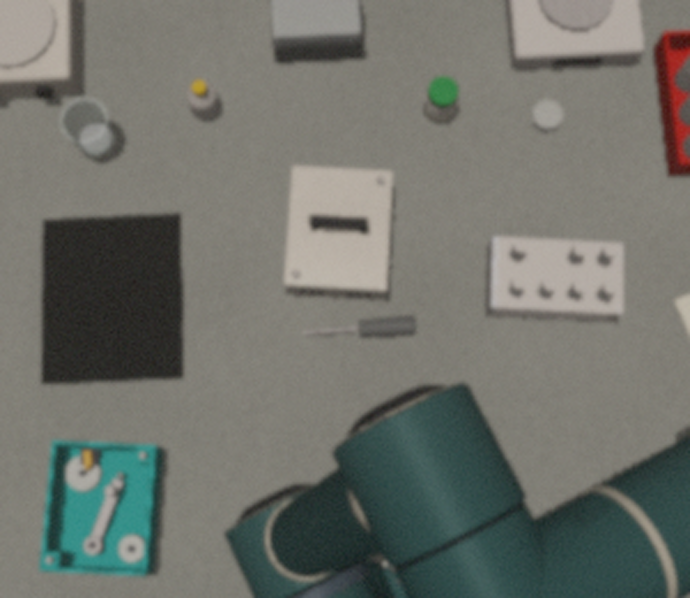

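View pics/sidec.png

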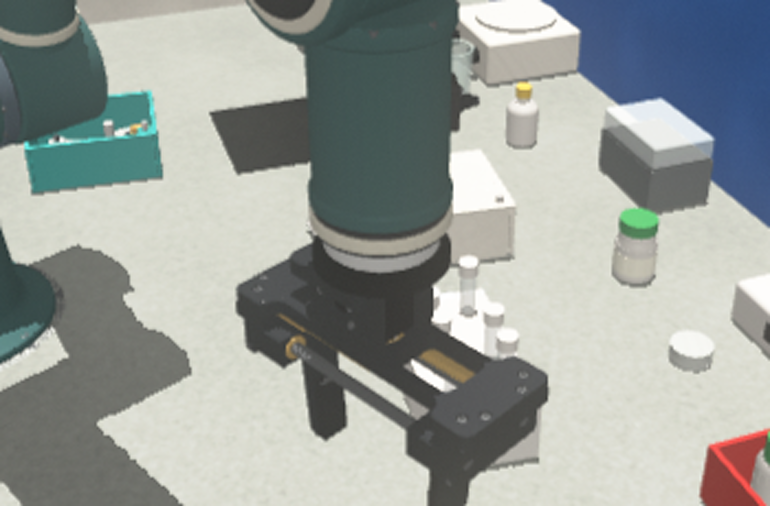

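```bash
cat >h.py <<'E'
import numpy as np,cv2
def back(p,uv,z):
    uv=np.atleast_2d(uv).astype(float)
    d=np.c_[(uv[:,0]-p["cx"])/p["fx"],(uv[:,1]-p["cy"])/p["fy"],np.ones(len(uv))]@p["R"]
    C=-p["R"].T@p["t"]; s=(z-C[2])/d[:,2]
    return C+s[:,None]*d
def proj(p,X):
    c=np.atleast_2d(X)@p["R"].T+p["t"]; return np.c_[p["fx"]*c[:,0]/c[:,2]+p["cx"],p["fy"]*c[:,1]/c[:,2]+p["cy"]]
def rect(p,mask,z):
    c,_=cv2.findContours(mask.astype(np.uint8),cv2.RETR_EXTERNAL,cv2.CHAIN_APPROX_NONE)
    c=max(c,key=cv2.contourArea)[:,0]
    X=back(p,c,z)[:,:2]*1000
    return cv2.minAreaRect(X.astype(np.float32))
E
python3 - <<'E'
from h import *; from station import env
p=env.camera("top"); print("C",-p["R"].T@p["t"])
for th,z in(("cover_grip",.07),("drive",.07),("mat",.003),("rack",.06)):
    for r in env.cut_out(p,th)[:2]: print(th,r["conf"],rect(p,r["region"],z))
g=cv2.cvtColor(p["image"],cv2.COLOR_RGB2HSV)
im=p["image"].astype(int)
# dark handle
sub=(im.max(2)<90); m=np.zeros_like(sub); m[178:198,300:335]=sub[178:198,300:335]
print("handle",m.sum(),rect(p,m,.105))
m=np.zeros_like(sub); m[175:265,180:258]=(im.max(2)<70)[175:265,180:258]; print("mat",rect(p,m,.003))
m=np.zeros_like(sub); m[155:225,285:350]=(im.min(2)>175)[155:225,285:350]; print("plate",m.sum(),rect(p,m,.07))
print(im[190,305],im[205,318],im[212,360])
for nm,uv,z in(("bottle_a",(258,134),.0),("bottle_b",(362,133),.0),("beaker",(209,150),0),("wheel",(408,140),.018),("driverL",(303,235),.0),("driverR",(350,232),.01)): print(nm,back(p,uv,z))
a=p["image"][150:250,270:370,::-1]; cv2.imwrite("pics/crop1.png",cv2.resize(a,None,fx=6,fy=6,interpolation=cv2.INTER_CUBIC))
E
```

```text
C [ 1.51501863e-01 -5.62622550e-04  1.61244209e+00]
cover_grip 0.77 ((548.687255859375, -19.464462280273438), (144.677001953125, 173.89244079589844), 85.39025115966797)
drive 0.72 ((458.1010437011719, -9.153289794921875), (129.38821411132812, 11.37900161743164), 83.30687713623047)
drive 0.69 ((186.3816680908203, 312.5843505859375), (148.37530517578125, 170.31668090820312), 84.10498809814453)
mat 0.67 ((481.8624267578125, 309.8807067871094), (203.4600067138672, 243.26272583007812), 88.66695404052734)
mat 0.55 ((754.6442260742188, -180.38291931152344), (49.252750396728516, 70.70284271240234), 78.9945297241211)
rack 0.74 ((462.52587890625, -311.53643798828125), (192.2814483642578, 116.55720520019531), 82.48550415039062)
rack 0.47 ((469.2532958984375, 297.63665771484375), (192.19302368164062, 231.60304260253906), 89.85041809082031)
handle 104 ((545.9351806640625, -17.629398345947266), (72.42094421386719, 15.674216270446777), 81.32823181152344)
mat ((480.30999755859375, 307.8040771484375), (234.68222045898438, 194.01319885253906), 0.11221837997436523)Traceback (most recent call last):
  File "<stdin>", line 11, in <module>
  File "h.py", line 11, in rect
    c=max(c,key=cv2.contourArea)[:,0]
      ~~~^^^^^^^^^^^^^^^^^^^^^^^
ValueError: max() iterable argument is empty
```

```bash
python3 - <<'E'
from h import *; from station import env
import pickle
p=pickle.load(open("top.pkl","rb"))
im=p["image"].astype(int)
print(im[190,305],im[205,318],im[212,360])
for nm,uv,z in(("bottle_a",(258,134),.0),("bottle_b",(362,133),.0),("beaker",(209,150),0),("wheel",(408,140),.018),("driverL",(303,235),.0),("driverR",(350,232),.01)): print(nm,back(p,uv,z).round(3))
def fr(x,y,z,c,yaw):
    return [c[0]+np.cos(yaw)*x-np.sin(yaw)*y,c[1]+np.sin(yaw)*x+np.cos(yaw)*y,z]
a=cv2.resize(p["image"][150:250,270:370,::-1],None,fx=6,fy=6,interpolation=cv2.INTER_CUBIC)
yaw=np.radians(-4.6);c=(.548,-.0185)
L=[fr(x,y,.07,c,yaw) for x,y in((.085,.07),(.085,-.07),(-.085,-.07),(-.085,.07))]
H=[fr(x,y,.105,c,yaw) for x,y in((.007,.04),(.007,-.04),(-.007,-.04),(-.007,.04))]
P=[fr(x,y,.077,c,yaw) for x,y in((-.07,.055),(.07,-.055))]
for S in(L,H): cv2.polylines(a,[((proj(p,S)-[269.5,149.5])*6).astype(int)],True,(0,0,255),1)
for q in proj(p,P): cv2.circle(a,tuple(((q-[269.5,149.5])*6).astype(int)),6,(0,255,0),1)
cv2.imwrite("pics/crop1.png",a)
E
```

```text
[156 149 140] [186 178 168] [128 125 117]
bottle_a [[0.769 0.171 0.   ]]
bottle_b [[ 0.753 -0.183  0.   ]]
beaker [[0.721 0.338 0.   ]]
wheel [[ 0.713 -0.333  0.018]]
driverL [[0.413 0.034 0.   ]]
driverR [[ 0.413 -0.119  0.01 ]]
```

View pics/crop1.png

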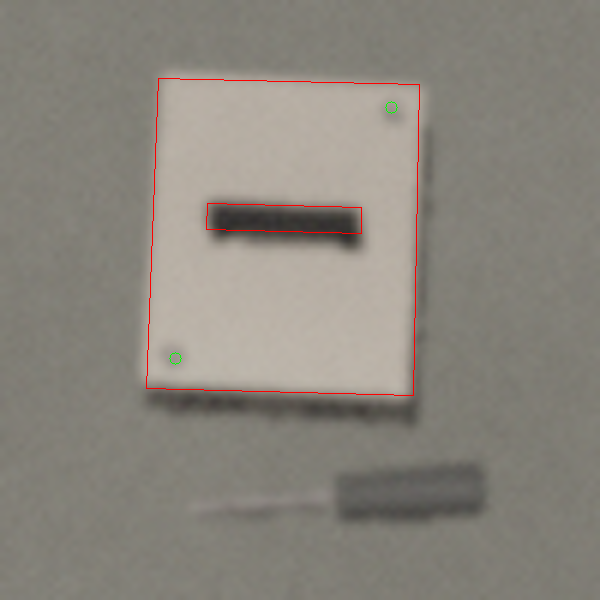

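```bash
cat >>h.py <<'E'
from scipy.spatial.transform import Rotation as Ro
def plan(s,target,ydir=None):
    """tool-axis shift in units(/0.5) and twist units so tool y || ydir (mod pi)"""
    R=Ro.from_rotvec(s["orientation"]).as_matrix()
    d=R.T@(np.array(target)-s["ee_pos"])
    tw=None
    if ydir is not None:
        y=R.T@np.array([*ydir,0]); a=np.arctan2(y[2],y[1]); tw=[((a+k*np.pi+np.pi)%(2*np.pi)-np.pi) for k in(0,1)]
    print("tcp",s["ee_pos"].round(4),"R",R.round(3).tolist(),"\nshift units",(d/0.5).round(4),"mm",(d*1000).round(1),"twist rad",tw, "f",s["contact_force"].round(1),"w",s["gripper_width"],"t",s["t"])
E
python3 - <<'E'
from h import *; from station import env
yaw=np.radians(-4.6)
plan(env.sense(),[.546,-.019,.18],[np.cos(yaw),np.sin(yaw)])
E
```

```text
tcp [ 0.2935 -0.6078  0.2387] R [[-0.0, 0.435, -0.901], [0.0, -0.901, -0.435], [-1.0, -0.0, 0.0]] 
shift units [ 0.1174 -0.841  -0.9669] mm [  58.7 -420.5 -483.4] twist rad [np.float64(-1.040724955131906), np.float64(2.100867698457887)] f [ 0.4  0.9 -0.1] w 0.9965751088468268 t 1.25
```

jog_arm(deltas="0 -0.02 -0.025 0 100;0 -0.05 -0.06 0 100;0 -0.06 -0.07 0 100;0 -0.06 -0.07 0 100;0 -0.06 -0.07 0 100;0 -0.06 -0.07 0 100;0 -0.06 -0.07 0 100;0 -0.06 -0.07 0 100;0 -0.06 -0.07 0 100;0 -0.06 -0.07 0 100;0 -0.06 -0.07 0 100;0 -0.06 -0.07 0 100")

```text
t: 2.45
ee_pos: [0.5013, -0.1327, 0.239]
orientation: [1.972, 0.451, -1.971]
contact_force: [0.9, -1.2, 0.1]
gripper_width: 1.003
```

jog_arm(deltas="0 -0.06 -0.07 0 100;0 -0.06 -0.07 0 100;0 -0.05 -0.05 0 100;0 0 0 -0.29 100;0 0 0 -0.29 100;0 0 0 -0.29 100;0 0 0 -0.29 100;0 0 0 -0.29 100;0 0 0 -0.29 100;0 0 0 -0.29 100;0 0 0 -0.05 100;0 0 0 0 100")

```text
t: 3.65
ee_pos: [0.5494, -0.0171, 0.2388]
orientation: [1.27, 1.169, -1.27]
contact_force: [-0.0, 0.2, 0.1]
gripper_width: 1.002
```

```bash
python3 - <<'E'
from h import *; from station import env
yaw=np.radians(-4.6)
p=env.camera("top"); q=env.camera("side")
s=env.sense();plan(s,[.546,-.019,.078],[np.cos(yaw),np.sin(yaw)]); print(s["joint_positions"])
a=np.vstack([cv2.resize(x["image"][120:270,250:450,::-1],None,fx=2.0,fy=2.0,interpolation=cv2.INTER_CUBIC) for x in(p,q)]);cv2.imwrite("pics/b1.png",a)
E
```

```text
tcp [ 0.5497 -0.0173  0.2388] R [[0.0, 0.997, -0.083], [0.0, -0.083, -0.997], [-1.0, 0.0, -0.0]] 
shift units [ 0.3216 -0.0071  0.004 ] mm [160.8  -3.5   2. ] twist rad [np.float64(-0.0028377224406637147), np.float64(3.13875493114913)] f [ 0.7 -0.6 -0.3] w 1.00240884428128 t 3.75
[-7.69030344e-02  2.74380593e-02  1.87289598e+00  1.36826964e-04
  1.24113606e+00  6.17555564e-03]
```

View pics/b1.png

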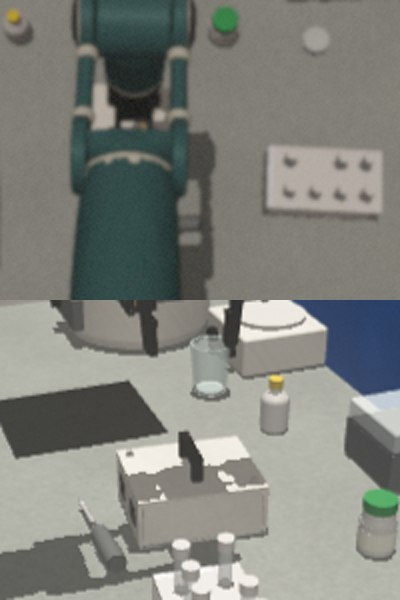

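```bash
python3 - <<'E'
from h import *; from station import env
p=env.camera("side")
x0,y0,k=295,170,6
a=cv2.resize(p["image"][y0:y0+90,x0:x0+100,::-1],None,fx=k,fy=k,interpolation=cv2.INTER_CUBIC)
def fr(x,y,z,c,yaw): return [c[0]+np.cos(yaw)*x-np.sin(yaw)*y,c[1]+np.sin(yaw)*x+np.cos(yaw)*y,z]
for c,yaw,col in(((.546,-.019),-4.6,(0,0,255)),):
  yaw=np.radians(yaw)
  for hx,hy,z in((.085,.07,.07),(.007,.04,.105),(.007,.04,.089)):
    S=[fr(x,y,z,c,yaw) for x,y in((hx,hy),(hx,-hy),(-hx,-hy),(-hx,hy))]
    cv2.polylines(a,[((proj(p,S)-[x0-.5,y0-.5])*k).astype(int)],True,col,1)
cv2.imwrite("pics/b2.png",a)
E
```

```text
(no output)
```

View pics/b2.png

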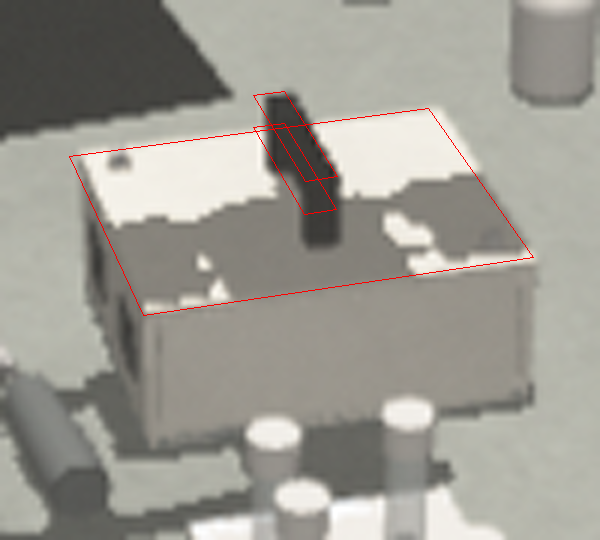

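```bash
cat > fit.py <<'E'
from h import *; from station import env
import pickle
from scipy.optimize import minimize
p=env.camera("side"); t=pickle.load(open("top.pkl","rb"))
rs=env.cut_out(p,"cover_grip"); print([(r["conf"],r["rect"]) for r in rs])
ms=rs[0]["region"]
im=t["image"].astype(int); mt=np.zeros((400,640),bool); mt[155:225,285:350]=(im.min(2)>145)[155:225,285:350]
mt=cv2.morphologyEx(mt.astype(np.uint8),cv2.MORPH_CLOSE,np.ones((9,9)))>0
cv2.imwrite("pics/ms.png",np.hstack([cv2.resize((m*255).astype(np.uint8)[a:a+90,b:b+100],None,fx=4,fy=4) for m,a,b in((ms,170,295),(mt,150,270))]))
def fr(P,q): 
    c,s=np.cos(q[2]),np.sin(q[2]); P=np.array(P); return np.c_[q[0]+c*P[:,0]-s*P[:,1],q[1]+s*P[:,0]+c*P[:,1],P[:,2]]
def box(hx,hy,z0,z1): return [(a*hx,b*hy,z) for a in(1,-1) for b in(1,-1) for z in(z0,z1)]
def ren(c,q,parts):
    m=np.zeros((1600,2560),np.uint8)
    for P in parts:
        h=cv2.convexHull((proj(c,fr(P,q))*4+1.5).round().astype(np.int32)); cv2.fillConvexPoly(m,h,1)
    return cv2.resize(m.astype(np.float32),(640,400),interpolation=cv2.INTER_AREA)
plate=box(.085,.07,.065,.07); hd=box(.007,.04,.07,.105)
def cost(q,w=(1,1)):
    return w[0]*np.abs(ren(p,q,[plate,hd])-ms).sum()+w[1]*np.abs(ren(t,q,[plate])-mt).sum()
for w in((1,1),(1,0),(0,1)):
    b=min((minimize(cost,[.547,-.019,y],args=(w,),method="Nelder-Mead",options=dict(initial_simplex=np.array([.547,-.019,y])+np.array([[0,0,0],[.006,0,0],[0,.006,0],[0,0,.05]]))) for y in(-.08,-.12)),key=lambda r:r.fun)
    print(w,b.x,np.degrees(b.x[2]),b.fun)
E
python3 fit.py
```

```text
[(0.79, [346.2, 206.8, 71.6, 40.1])]
(1, 1) [ 0.54991803 -0.01820771 -0.11607916] -6.650846156262467 209.3125
(1, 0) [ 0.54872797 -0.02017876 -0.10134274] -5.806511027451982 131.0
(0, 1) [ 0.55005969 -0.01841052 -0.11330652] -6.491985240714635 68.5
```

View pics/ms.png

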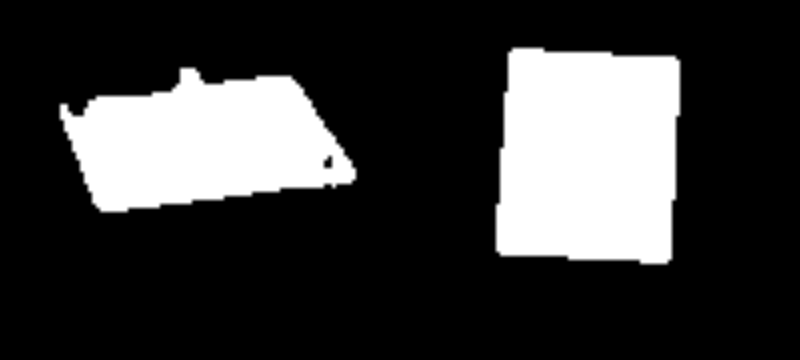

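jog_arm(deltas="0 0 0.003 0.05 100;0.06 0 0 0 100;0.07 0 0 0 100;0.07 0 0 0 100;0.05 0 0 0 100;0.03 0 0 0 100;0.02 0 0 0 100;0.01 0 0 0 100;0.01 0 0 0 100;0 0 0 0 100")

```text
t: 4.9
ee_pos: [0.5503, -0.0192, 0.0791]
orientation: [1.287, 1.156, -1.286]
contact_force: [0.2, 0.2, 0.0]
gripper_width: 1.0
```

```bash
python3 - <<'E'
from h import *; from station import env
yaw=np.radians(-6.3)
q=env.camera("side")
s=env.sense();plan(s,[.549,-.019,.079],[np.cos(yaw),np.sin(yaw)])
cv2.imwrite("pics/b3.png",cv2.resize(q["image"][130:270,270:430,::-1],None,fx=5.0,fy=4.0,interpolation=cv2.INTER_CUBIC))
E
```

```text
tcp [ 0.5504 -0.0192  0.0794] R [[0.001, 0.994, -0.106], [-0.0, -0.106, -0.994], [-1.0, 0.001, -0.0]] 
shift units [ 0.0009 -0.0028 -0.0002] mm [ 0.4 -1.4 -0.1] twist rad [np.float64(0.0038297702856278093), np.float64(-3.1377628833041653)] f [-0.   0.7  0.5] w 0.995729468915555 t 4.95
```

View pics/b3.png

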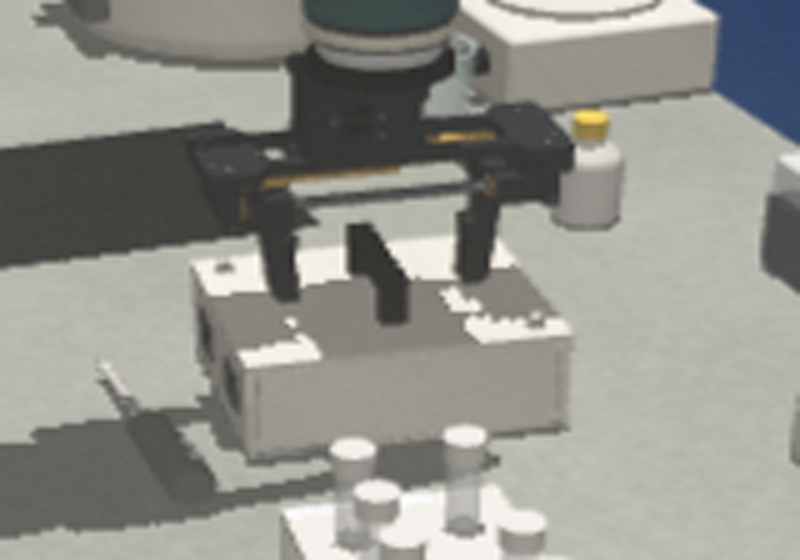

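The fingers straddle the handle (about pixel 345,195), centred on it. Next I close the grip.

jog_arm(deltas="0 0 0 0 50;0 0 0 0 20;0 0 0 0 0;0 0 0 0 0;0 0 0 0 0;0 0 0 0 0;0 0 0 0 0;0 0 0 0 0;0 0 0 0 0;0 0 0 0 0", squeeze=35)

```text
t: 5.95
ee_pos: [0.5499, -0.0192, 0.0787]
orientation: [1.287, 1.157, -1.287]
contact_force: [0.5, -0.8, -0.3]
gripper_width: 0.152
```

jog_arm(deltas="-0.01 0 0 0 0;-0.01 0 0 0 0;-0.02 0 0 0 0;-0.02 0 0 0 0;-0.03 0 0 0 0;-0.03 0 0 0 0;-0.03 0 0 0 0;-0.03 0 0 0 0;-0.02 0 0 0 0;0 0 0 0 0")

```text
t: 6.95
ee_pos: [0.5512, -0.0193, 0.1812]
orientation: [1.289, 1.154, -1.284]
contact_force: [0.4, -1.5, -2.9]
gripper_width: 0.152
```

```bash
python3 - <<'E'
from h import *; from station import env
q=env.camera("side")
s=env.sense();plan(s,[.482,.308,.18])
cv2.imwrite("pics/b4.png",cv2.resize(q["image"][100:270,270:430,::-1],None,fx=5.0,fy=3.5,interpolation=cv2.INTER_CUBIC))
E
```

```text
tcp [ 0.5504 -0.0192  0.1799] R [[0.002, 0.994, -0.106], [-0.0, -0.106, -0.994], [-1.0, 0.002, -0.0]] 
shift units [-0.0007 -0.2053 -0.6363] mm [-3.000e-01 -1.027e+02 -3.182e+02] twist rad None f [ 0.  1. -4.] w 0.15116157905058586 t 7.0
```

View pics/b4.png

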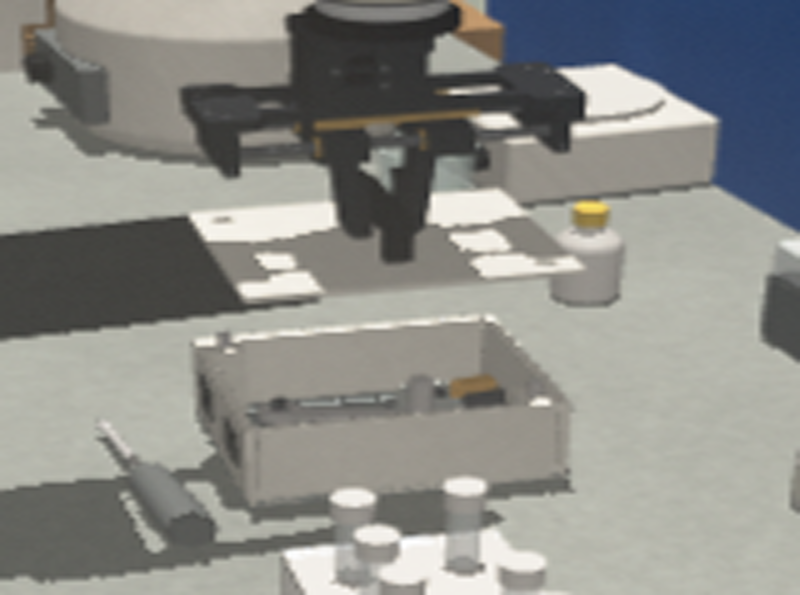

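jog_arm(deltas="0 -0.005 -0.02 0 0;0 -0.01 -0.04 0 0;0 -0.02 -0.06 0 0;0 -0.02 -0.06 0 0;0 -0.02 -0.06 0 0;0 -0.02 -0.06 0 0;0 -0.02 -0.06 0 0;0 -0.02 -0.06 0 0;0 -0.02 -0.06 0 0;0 -0.02 -0.06 0 0;0 -0.02 -0.06 0 0;0 -0.01 -0.03 0 0")

```text
t: 8.2
ee_pos: [0.4793, 0.3073, 0.1774]
orientation: [1.284, 1.16, -1.287]
contact_force: [-0.6, 0.3, -3.6]
gripper_width: 0.153
```

```bash
python3 - <<'E'
from h import *; from station import env
q=env.camera("top")
s=env.sense();plan(s,[.482,.308,.019])
cv2.imwrite("pics/b5.png",cv2.resize(q["image"][100:300,170:450,::-1],None,fx=2.8,fy=2.8,interpolation=cv2.INTER_CUBIC))
for th,z in(("mat",.003),): print([(r["conf"],rect(q,r["region"],z)) for r in env.cut_out(q,th)])
E
```

```text
tcp [0.4792 0.3086 0.1776] R [[-0.002, 0.995, -0.103], [0.001, -0.103, -0.995], [-1.0, -0.002, -0.001]] 
shift units [0.3172 0.0064 0.0008] mm [158.6   3.2   0.4] twist rad None f [-0.3  1.7 -3.8] w 0.149452933376686 t 8.25
[(0.82, ((483.882568359375, 237.88446044921875), (57.73664474487305, 234.72866821289062), 89.84239196777344))]
```

View pics/b5.png

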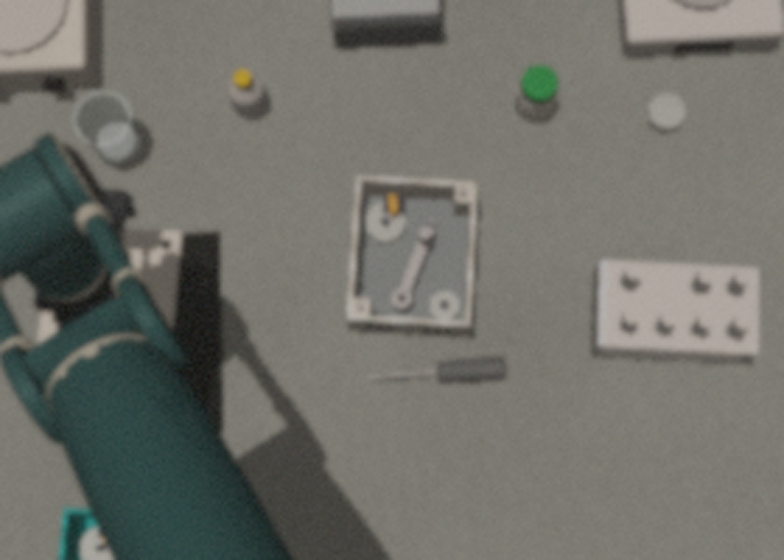

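jog_arm(deltas="0.02 0.006 0 0 0;0.04 0 0 0 0;0.05 0 0 0 0;0.05 0 0 0 0;0.05 0 0 0 0;0.04 0 0 0 0;0.03 0 0 0 0;0.02 0 0 0 0;0.01 0 0 0 0;0.006 0 0 0 0;0 0 0 0 0;0 0 0 0 0")

```text
t: 9.5
ee_pos: [0.4849, 0.3051, 0.0216]
orientation: [1.288, 1.157, -1.285]
contact_force: [0.3, -0.2, -2.2]
gripper_width: 0.152
```

jog_arm(deltas="0.003 0 0 0 0;0.003 0 0 0 0;0 0 0 0 0;0 0 0 0 0")

```text
t: 9.9
ee_pos: [0.4841, 0.3046, 0.0177]
orientation: [1.287, 1.157, -1.287]
contact_force: [0.7, -0.4, -3.0]
gripper_width: 0.153
```

jog_arm(deltas="0.002 0 0 0 0;0.002 0 0 0 0;0 0 0 0 0")

```text
t: 10.2
ee_pos: [0.4843, 0.3047, 0.0167]
orientation: [1.287, 1.157, -1.287]
contact_force: [-3.2, -1.0, 4.7]
gripper_width: 0.155
```

jog_arm(deltas="-0.001 0 0 0 18;0 0 0 0 20;0 0 0 0 30;0 0 0 0 50;0 0 0 0 60;0 0 0 0 60;0 0 0 0 60")

```text
t: 10.9
ee_pos: [0.4841, 0.3046, 0.0162]
orientation: [1.287, 1.157, -1.287]
contact_force: [-0.1, -0.0, -0.4]
gripper_width: 0.594
```

```bash
python3 - <<'E'
from h import *; from station import env
q=env.camera("side")
s=env.sense();plan(s,[.482,.308,.019])
cv2.imwrite("pics/b6.png",cv2.resize(q["image"][80:230,210:400,::-1],None,fx=4,fy=4,interpolation=cv2.INTER_CUBIC))
E
```

```text
tcp [0.4841 0.3046 0.0162] R [[-0.0, 0.994, -0.106], [-0.0, -0.106, -0.994], [-1.0, -0.0, 0.0]] 
shift units [-0.0057 -0.0049 -0.0064] mm [-2.8 -2.5 -3.2] twist rad None f [-0.1 -0.1  0.1] w 0.5987739054987704 t 10.95
```

View pics/b6.png

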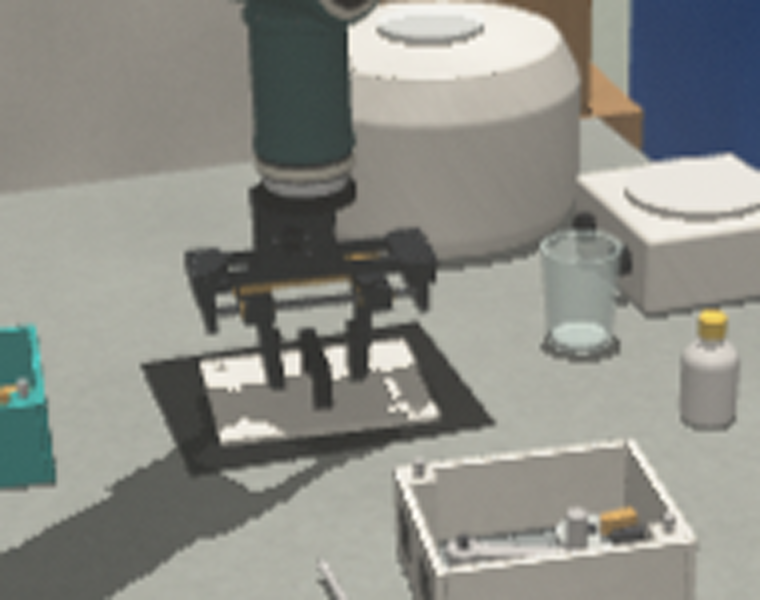

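jog_arm(deltas="-0.02 0 0 0 60;-0.04 0 0 0 60;-0.06 0 0 0 60;-0.06 0 0 0 60;-0.06 0 0 0 60;-0.06 0 0 0 60;-0.03 0 0 0 60;0 0 0 0 60")

```text
t: 11.75
ee_pos: [0.4859, 0.3056, 0.1846]
orientation: [1.292, 1.156, -1.281]
contact_force: [0.0, -0.0, -0.6]
gripper_width: 0.598
```

```bash
python3 - <<'E'
from h import *; from station import env
import pickle
a=env.camera("side");t=env.camera("top"); pickle.dump((a,t),open("st.pkl","wb"))
s=env.sense(); print(s["joint_positions"])
c=np.array([.5495,-.019]);yaw=np.radians(-6.4)
W=lambda x,y,z:np.array([c[0]+np.cos(yaw)*x-np.sin(yaw)*y,c[1]+np.sin(yaw)*x+np.cos(yaw)*y,z])
post=W(.022,-.012,.05); print("post",post)
plan(s,[*post[:2],.18],[-np.sin(yaw),np.cos(yaw)])
out=[]
for p,x0,y0 in((a,295,175),(t,285,150)):
    k=8;m=cv2.resize(p["image"][y0:y0+80,x0:x0+80,::-1],None,fx=k,fy=k,interpolation=cv2.INTER_CUBIC)
    pt=lambda X:tuple(((proj(p,X)[0]-[x0-.5,y0-.5])*k).astype(int))
    for z,col in((.061,(0,0,255)),(.032,(0,255,255))):
        cv2.polylines(m,[np.array([pt(W(.022+.007*np.cos(h),-.012+.007*np.sin(h),z)) for h in np.linspace(0,6.28,30)])],True,col,1)
    for q in((-.07,.055),(.07,-.055)): cv2.circle(m,pt(W(*q,.077)),5,(0,255,0),1)
    cv2.circle(m,pt(W(-.05,.01,.032)),5,(255,0,0),1)
    cv2.polylines(m,[np.array([pt(W(x*.085,y*.07,.065)) for x,y in((1,1),(1,-1),(-1,-1),(-1,1))])],True,(0,0,255),1)
    out.append(m)
    for th in("post","drive","cover_grip","mat"): print(th,[(r["conf"],r["rect"]) for r in env.cut_out(p,th)][:3])
cv2.imwrite("pics/c1.png",cv2.resize(np.hstack(out),(800,400),interpolation=cv2.INTER_AREA))
cv2.imwrite("pics/c1s.png",out[0][:600]);cv2.imwrite("pics/c1t.png",out[1][:600])
E
```

```text
[ 5.18015749e-01  1.13873181e-01  1.89134317e+00 -1.94070506e-06
  1.13690654e+00  6.23996492e-01]
post [ 0.57002527 -0.03337753  0.05      ]
tcp [0.4838 0.3044 0.1806] R [[-0.0, 0.994, -0.106], [-0.0, -0.106, -0.994], [-1.0, -0.0, 0.0]] 
shift units [0.0014 0.243  0.6535] mm [  0.7 121.5 326.7] twist rad [np.float64(-1.5650752479262495), np.float64(1.5765174056635436)] f [ 0.4  0.7 -0.5] w 0.5983502534066245 t 11.85
post [(0.75, [338.9, 215.3, 32.0, 14.3]), (0.69, [461.8, 281.4, 25.1, 20.7]), (0.41, [185.8, 180.4, 28.7, 3.5])]
drive [(0.73, [192.2, 186.8, 64.6, 45.5]), (0.64, [348.2, 217.1, 76.3, 58.9]), (0.31, [439.6, 233.1, 25.1, 35.7])]
cover_grip [(0.79, [289.6, 178.7, 56.4, 29.6])]
mat [(0.7, [288.6, 180.8, 84.4, 34.8])]
post [(0.64, [211.9, 318.9, 11.3, 26.5]), (0.47, [319.7, 193.7, 12.4, 28.8])]
drive [(0.89, [207.0, 310.0, 40.2, 60.3]), (0.76, [316.3, 189.3, 45.8, 55.0]), (0.23, [318.6, 192.1, 12.1, 31.1])]
cover_grip [(0.57, [230.7, 213.3, 23.2, 40.7])]
mat [(0.84, [232.2, 216.1, 37.9, 67.3])]
```

View pics/c1s.png

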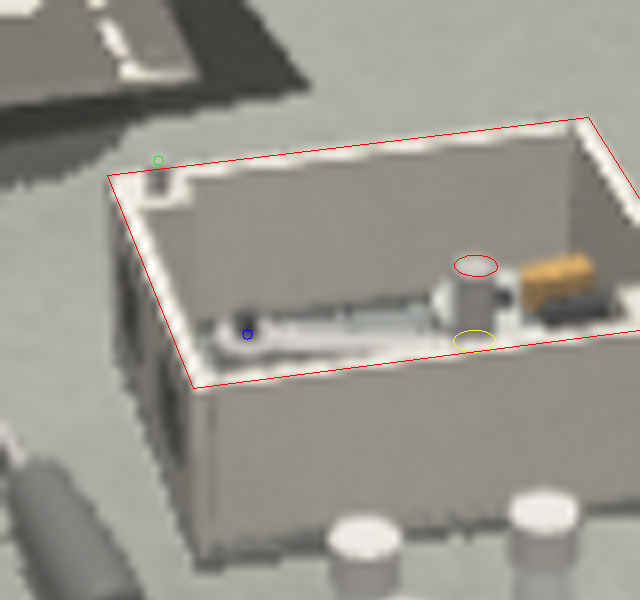

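View pics/c1t.png

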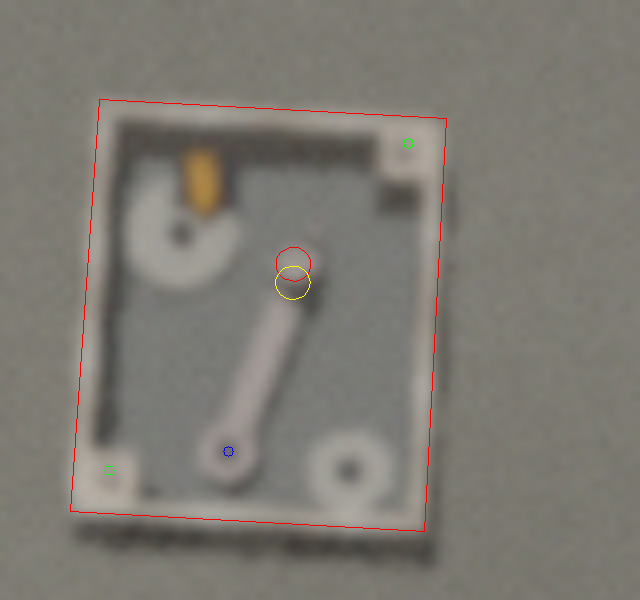

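jog_arm(deltas="0 0.01 0.02 0 45;0 0.02 0.05 0 45;0 0.022 0.06 0 45;0 0.022 0.06 0 45;0 0.022 0.06 0 45;0 0.022 0.06 0 45;0 0.022 0.06 0 45;0 0.022 0.06 0 45;0 0.022 0.06 0 45;0 0.022 0.06 0 45;0 0.022 0.06 0 45;0 0.013 0.047 0 45")

```text
t: 13.45
ee_pos: [0.5696, -0.0374, 0.1813]
orientation: [1.287, 1.156, -1.287]
contact_force: [0.3, 0.1, -0.9]
gripper_width: 0.449
```

jog_arm(deltas="0 0 0 -0.28 45;0 0 0 -0.28 45;0 0 0 -0.28 45;0 0 0 -0.28 45;0 0 0 -0.28 45;0 0 0 -0.28 45;0 0 0 -0.28 45;0 0 0 -0.28 45;0 0 0 -0.28 45;0 0 0 -0.28 45;0 0 0 -0.28 45;0 0 0 -0.05 45")

```text
t: 14.65
ee_pos: [0.5691, -0.0355, 0.1812]
orientation: [0.087, 1.569, -0.087]
contact_force: [-0.4, 0.1, 0.8]
gripper_width: 0.45
```

```bash
python3 - <<'E'
from h import *; from station import env
yaw=np.radians(-6.4)
s=env.sense(); print(s["joint_positions"])
plan(s,[.569,-.035,.041],[-np.sin(yaw),np.cos(yaw)])
E
```

```text
[-1.05850118e-01  1.10464071e-01  1.89402288e+00 -3.08471806e-04
  1.13708217e+00 -1.56598182e+00]
tcp [ 0.5691 -0.0355  0.1812] R [[-0.0, 0.11, 0.994], [-0.0, 0.994, -0.11], [-1.0, -0.0, 0.0]] 
shift units [ 0.2804  0.0011 -0.0003] mm [ 1.402e+02  5.000e-01 -1.000e-01] twist rad [np.float64(0.0011660841213951834), np.float64(-3.1404265694683975)] f [-0.4  0.1  0.8] w 0.4500908715741044 t 14.65
```

jog_arm(deltas="0.03 0 0 0 45;0.05 0 0 0 45;0.05 0 0 0 45;0.04 0 0 0 45;0.02 0 0 0 45;0 0 0 0 45")

```text
t: 15.25
ee_pos: [0.5673, -0.0348, 0.0837]
orientation: [0.089, 1.573, -0.089]
contact_force: [0.0, -0.7, -0.5]
gripper_width: 0.451
```

```bash
python3 - <<'E'
from h import *; from station import env
q=env.camera("side")
s=env.sense();plan(s,[.569,-.035,.041])
cv2.imwrite("pics/c2.png",cv2.resize(q["image"][150:270,280:420,::-1],None,fx=5,fy=5,interpolation=cv2.INTER_CUBIC))
E
```

```text
tcp [ 0.5685 -0.0349  0.0852] R [[-0.002, 0.113, 0.994], [0.0, 0.994, -0.113], [-1.0, -0.0, -0.002]] 
shift units [ 0.0884 -0.0002  0.0012] mm [44.2 -0.1  0.6] twist rad None f [-0.5  0.1  0.3] w 0.44610353112481327 t 15.3
```

View pics/c2.png

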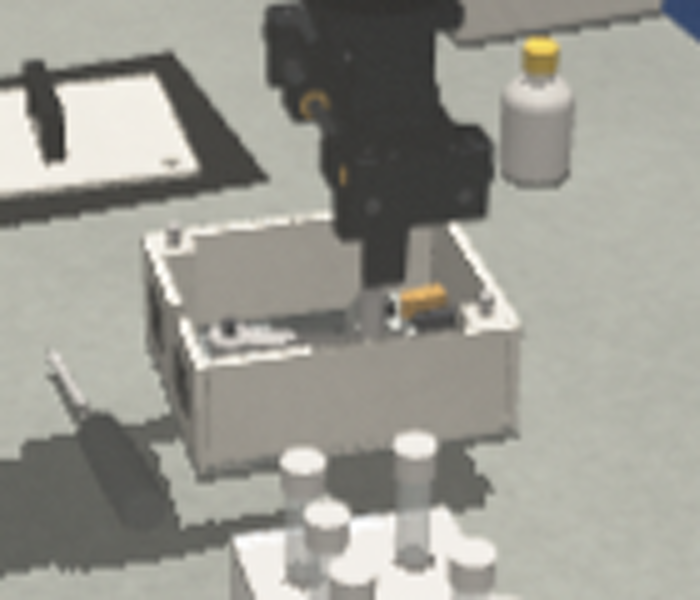

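jog_arm(deltas="0.02 0 0 0 45;0.02 0 0 0 45;0.02 0 0 0 45;0.015 0 0 0 45;0.01 0 0 0 45;0 0 0 0 45")

```text
t: 15.9
ee_pos: [0.5684, -0.0347, 0.0426]
orientation: [0.088, 1.571, -0.088]
contact_force: [-0.7, -0.3, -0.4]
gripper_width: 0.452
```

jog_arm(deltas="0 0 0 0 30;0 0 0 0 15;0 0 0 0 0;0 0 0 0 0;0 0 0 0 0;0 0 0 0 0", squeeze=20)

```text
t: 16.5
ee_pos: [0.57, -0.0315, 0.0442]
orientation: [0.093, 1.568, -0.085]
contact_force: [1.8, 13.4, 0.1]
gripper_width: 0.148
```

```bash
python3 - <<'E'
from h import *; from station import env
q=env.camera("side")
s=env.sense();plan(s,[.569,-.035,.041])
cv2.imwrite("pics/c3.png",cv2.resize(q["image"][150:270,280:420,::-1],None,fx=5,fy=5,interpolation=cv2.INTER_CUBIC))
E
```

```text
tcp [ 0.57   -0.0315  0.0442] R [[0.002, 0.113, 0.994], [0.005, 0.994, -0.113], [-1.0, 0.005, 0.001]] 
shift units [ 0.0063 -0.0072 -0.0012] mm [ 3.2 -3.6 -0.6] twist rad None f [ 1.5 12.9 -0.2] w 0.14816584440027386 t 16.55
```

View pics/c3.png

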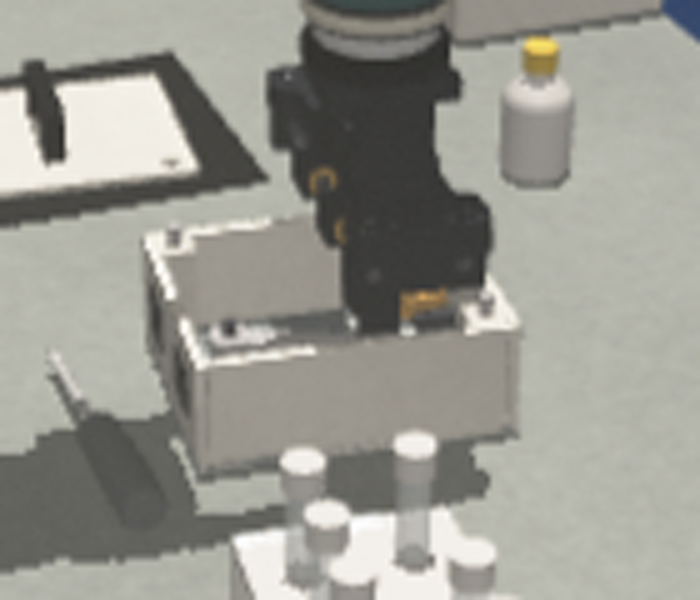

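jog_arm(deltas="0 0.006 0.001 0 0;0 0.01 0.001 0 0;0 0.01 0.002 0 0;0 0.01 0.001 0 0;0 0.01 0.001 0 0;0 0.01 0 0 0;0 0.01 0 0 0;0 0 0 0 0")

```text
t: 17.35
ee_pos: [0.5784, -0.0047, 0.0444]
orientation: [0.083, 1.564, -0.089]
contact_force: [5.5, -9.6, -4.6]
gripper_width: 0.151
```

```bash
python3 - <<'E'
from station import env; s=env.sense(); print(s["ee_pos"],s["contact_force"],s["gripper_width"])
E
```

```text
[ 0.57839639 -0.00465737  0.04436348] [ 5.51321232 -9.63088118 -4.61193501] 0.15076300430103456
```

jog_arm(deltas="0 0.01 -0.002 0 0;0 0.01 -0.002 0 0;0 0.008 -0.002 0 0;0 0.007 -0.001 0 0;0 0 0 0 0;0 0 0 0 0")

```text
t: 17.95
ee_pos: [0.5781, 0.0125, 0.0446]
orientation: [0.083, 1.561, -0.09]
contact_force: [7.6, -10.5, -5.8]
gripper_width: 0.151
```

```bash
python3 - <<'E'
from h import *
from station import env; 
q=env.camera("side");t=env.camera("top");s=env.sense(); print(s["ee_pos"],s["contact_force"],s["gripper_width"])
d=np.array(s["ee_pos"])[:2]-[.570,-.0315]; u=d@[.113,.994]; print(u, np.arcsin((u-.022)/.0753)+.2966)
cv2.imwrite("pics/d1.png",cv2.resize(q["image"][130:270,230:420,::-1],None,fx=4,fy=4,interpolation=cv2.INTER_CUBIC))
cv2.imwrite("pics/d2.png",cv2.resize(t["image"][100:290,170:400,::-1],None,fx=3,fy=3,interpolation=cv2.INTER_CUBIC))
E
```

```text
[0.57807713 0.01245238 0.04458331] [  8.46255611 -10.84021383  -6.39699311] 0.15069482565344663
0.04460138387615452 0.6014511379755911
```

View pics/d1.png

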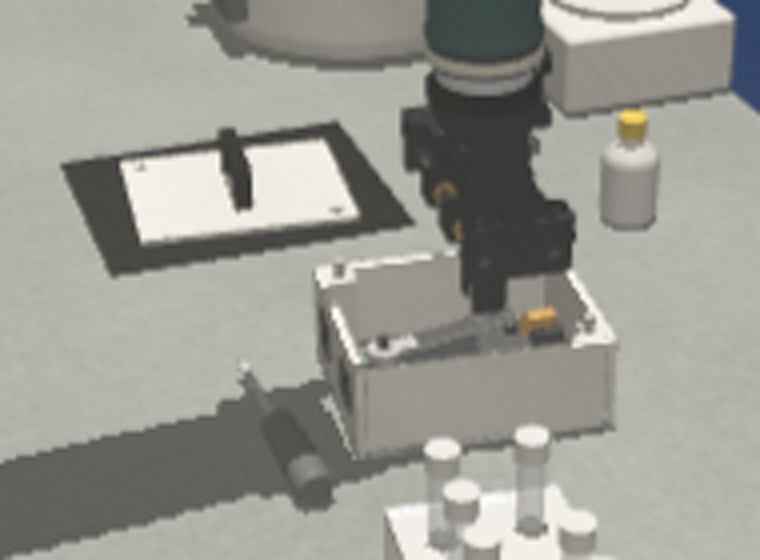

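View pics/d2.png

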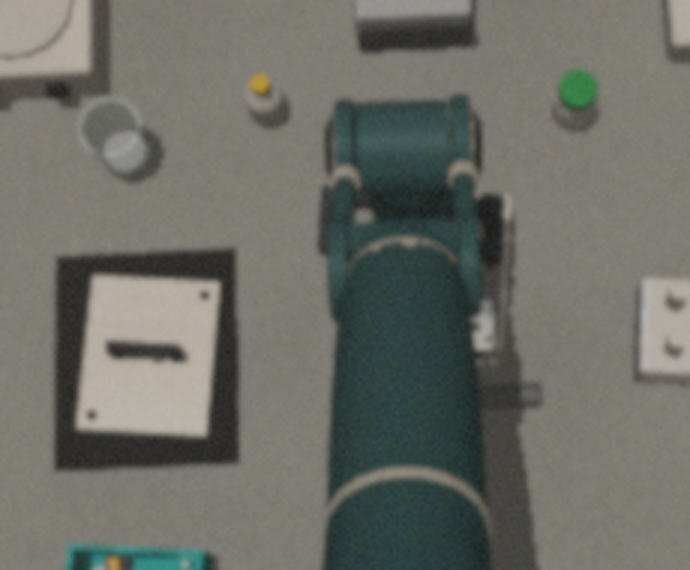

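jog_arm(deltas="0 0 0 0 0;0 0 0 0 0;0 0 0 0 0;0 0 0 0 0;0 0 0 0 0;0 0 0 0 0;0 0 0 0 0;0 0 0 0 0")

```text
t: 18.85
ee_pos: [0.5781, 0.0124, 0.0446]
orientation: [0.083, 1.561, -0.09]
contact_force: [8.3, -9.9, -6.5]
gripper_width: 0.146
```

```bash
python3 - <<'E'
from h import *
from station import env
q=env.camera("side"); s=env.sense(); print(s["ee_pos"],s["contact_force"],s["gripper_width"],s["t"])
d=np.array(s["ee_pos"])[:2]-[.570,-.0315]; u=d@[.113,.994]; print(u, np.arcsin((u-.022)/.0753)+.2966)
k=8;x0,y0=310,185
m=cv2.resize(q["image"][y0:y0+70,x0:x0+85,::-1],None,fx=k,fy=k,interpolation=cv2.INTER_CUBIC)
c=np.array([.5495,-.0185]);yaw=np.radians(-6.4)
W=lambda x,y,z:np.array([c[0]+np.cos(yaw)*x-np.sin(yaw)*y,c[1]+np.sin(yaw)*x+np.cos(yaw)*y,z])
pt=lambda X:tuple(((proj(q,X)[0]-[x0-.5,y0-.5])*k).astype(int))
for th,col in((.51,(0,255,0)),(.6,(0,0,255)),(.73,(255,0,0))):
    a=th-.2966; cv2.line(m,pt(W(-.05,.01,.032)),pt(W(-.05+.0753*np.cos(a),.01+.0753*np.sin(a),.032)),col,1)
cv2.imwrite("pics/d3.png",m)
E
```

```text
[0.5781112  0.01239987 0.04459652] [ 8.31470835 -9.81122284 -7.01769671] 0.148111212780263 18.9
0.04455303157026121 0.600778041659425
```

View pics/d3.png

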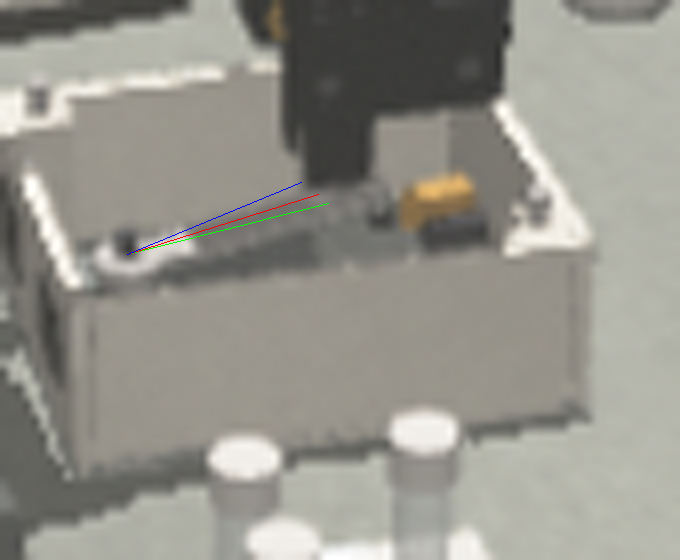

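```bash
python3 - <<'E'
from h import *
from station import env; import pickle
q=env.camera("side"); r=pickle.load(open("st.pkl","rb"))[0]
k=12;x0,y0=318,200
c=np.array([.5495,-.0185]);yaw=np.radians(-6.4)
W=lambda x,y,z:np.array([c[0]+np.cos(yaw)*x-np.sin(yaw)*y,c[1]+np.sin(yaw)*x+np.cos(yaw)*y,z])
o=[]
for im,ths in((r,(0,)),(q,(.51,.6,.73))):
  a=im["image"][y0:y0+22,x0:x0+60,::-1].astype(float); a=np.clip((a-40)*1.7,0,255).astype(np.uint8)
  m=cv2.resize(a,None,fx=k,fy=k,interpolation=cv2.INTER_CUBIC); o.append(m.copy())
  pt=lambda X:tuple(((proj(im,X)[0]-[x0-.5,y0-.5])*k).astype(int))
  for th,col in zip(ths,((0,255,0),(0,0,255),(255,0,0))):
    A=th-.2966; cv2.line(m,pt(W(-.05,.01,.032)),pt(W(-.05+.0753*np.cos(A),.01+.0753*np.sin(A),.032)),col,1)
  if im is q: o.append(m)
  else: o[-1]=m
cv2.imwrite("pics/d4.png",np.vstack(o)[:600*2])
print(np.vstack(o).shape)
E
```

```text
(792, 720, 3)
```

View pics/d4.png

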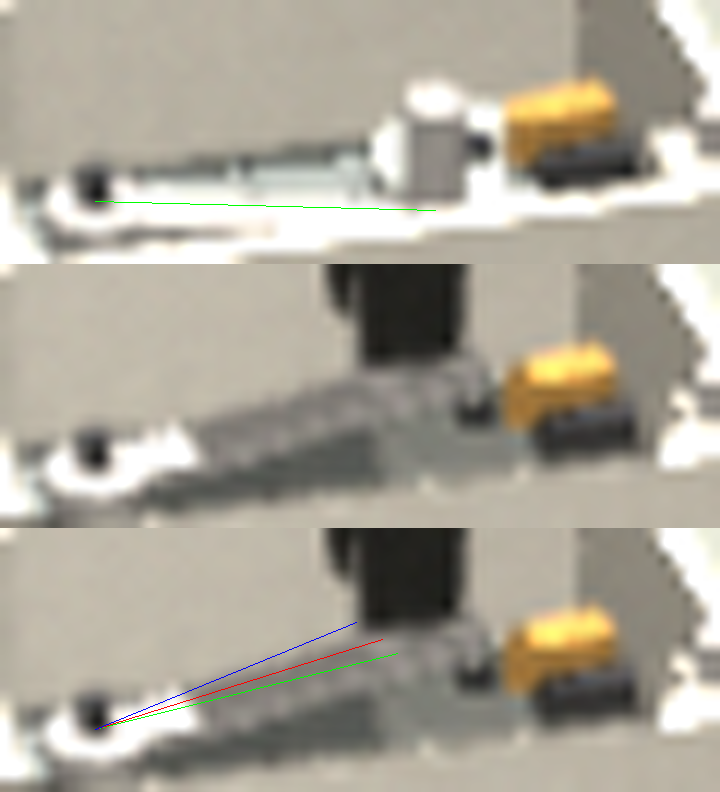

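jog_arm(deltas="0 0.003 -0.003 0 0;0 0 0 0 0;0 0 0 0 0;0 0 0 0 0;0 0 0 0 0")

```text
t: 19.45
ee_pos: [0.5776, 0.0141, 0.0447]
orientation: [0.084, 1.559, -0.09]
contact_force: [10.6, -10.0, -8.1]
gripper_width: 0.148
```

```bash
python3 - <<'E'
from h import *
from station import env
p=env.camera("top"); s=env.sense(); print(s["ee_pos"],s["contact_force"],s["gripper_width"],s["t"])
d=np.array(s["ee_pos"])[:2]-[.570,-.0315]; u=d@[.113,.994]; print(u, np.arcsin((u-.022)/.0753)+.2966)
for th,z in(("cover_grip",.008),("mat",.003)): print(th,[(r["conf"],rect(p,r["region"],z)) for r in env.cut_out(p,th)][:2])
E
```

```text
[0.57757584 0.0141015  0.04469689] [ 11.01613887 -10.41683508  -8.24282081] 0.15012345109218478 19.5
0.046183961551946325 0.6235627257393076
cover_grip [(0.97, ((483.5254211425781, 304.9542236328125), (140.4305877685547, 170.40289306640625), 83.73316192626953))]
mat [(0.59, ((481.0028381347656, 309.65264892578125), (202.2380828857422, 239.595458984375), 89.2164077758789))]
```

```bash
python3 - <<'E'
from station import env
print(env.close_job()); s=env.sense(); print(s["ee_pos"],s["contact_force"],s["gripper_width"],s["t"])
E
```

```text
the job is handed in; nothing more can be done
None
the job is handed in; nothing more can be done
```

The cover is lying flat on the mat, and the fingers are still gripping the tensioner post past the click. I handed the job in at about 19.5 s of the 61 s; no verdict was reported.

- **Cover:** I gripped it by its handle, lifted it off the pins and lowered it until the wrist force showed contact with the mat. Only then did I release it. The last top picture puts its middle 3 mm (x) and 5 mm (y) from the mat's middle.
- **Tensioner:** I gripped the post at rest and pushed it 46 mm towards the box's +y. That works out to a joint value of about 0.62, against the 0.51 to 0.73 window. The tool feels about 10 N back along y, which is close to the 9 N spring and shows no sign of the end stop.
- **Bystanders:** nothing was touched in any picture I viewed. I did not measure their positions again at the end.

**Checks that disagreed:**
- **Joint angle:** just before the last 1.5 mm nudge, the travel of the post gave 0.60. The box's fitted position gave about 0.63, and a rough reading of the blurred side picture gave 0.55 to 0.60. I added the nudge to sit nearer the middle of the window.
- **Sideways force:** the last reading also showed about 11 N sideways (x) and 8 N vertically on the tool. I put this down to friction of the pads on the post as it swings.

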